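# Unlatch and flip open the ring compartment

## Robot

A 7-joint arm with a two-finger parallel gripper is mounted at the origin on the work surface. World frame = base frame: x ahead of the robot, y to its left, z up, the work surface at z = 0. Lengths are in m, angles in rad, forces in N, time in s.
With the tool pointing down it reaches from about 0.4 to 0.85 m from the base axis. Payload 4.5 kg.
Tool frame: the origin (TCP) lies midway between the tips of the shut fingers; the grasp point (between the pads) lies 19 mm behind it (robot.grip_point_offset is the distance from the TCP to the grasp point, in m); z points along the fingers, y is the line along which they close (so a half turn about z gives the same grasp; the last joint's range is limited). The gripper opens to 88 mm and grips with 3 to 60 N. Pads are 18 mm wide; open, the fingers measure 123 mm over their backs; the gripper's body (75 mm by 187 mm) begins 45 mm behind the grasp point.
Start: joints at [1.291, 0.689, -0.195, 1.565, 0.157, 0.902, -0.215], TCP at [0.193, -0.594, 0.239] pointing down, gripper open.
Joint ranges: [-3.01, 3.01], [-0.46, 2.08], [-1.47, 1.51], [0.13, 2.56], [-1, 4.14], [0.04, 2.09], [-2.66, 2.66]. Speed limits (rad/s): [2.57, 2.57, 3.14, 3.14, 3.14, 3.14, 3.14].

## Interface

Orientations are given as a rotation vector (axis times angle).
In Python, from station import robot gives the robot as it stands. The module is installed in compiled form; this text tells all that it offers.
- The arm moves only by the tool send_rows, never from a script. Its argument "rows" is a list of rows, each a list of 5 numbers: the opening, from -1 (shut) to 1 (fully open), then the shift along the tool's x, y, z in mm, then the turn about the tool's z in degrees. A call has 1 to 8 rows; each row shifts and turns the commanded pose from where the row before left it, along the tool's axes as they then stand; what a row does not reach is not made up. A row lasts 1/12 s, in which the tool goes at most 41.7 mm and 7.16 degrees, less where a joint would pass 70% of its speed; a pose out of reach is approached as far as the arm can. A call is refused whole if a number of a shift passes 41.7 or a number of a turn 7.16, either way. A call with a gripper value outside its range is refused whole. The fingers move at their own pace and stop on an object; the grip force is fixed at half the most. Time passes only in rows, so rows that do not move let the fingers close. It gives the time, the measured TCP pose, the force, the opening and the grip force at its end, in the units of the state.
- robot.read_state(): the state, without advancing time (a new reading comes with each control period).
- robot.grab_frame(name): name is "scene" or "top" or "wrist"; returns (picture, depth): 480x640x3 uint8, blue, green, red; 480x640 float32, m along the optical axis (not along the pixel's ray), 0 where there is no reading.
- robot.get_calibration(name): a dict with "intrinsics" (3x3 intrinsics, pixels), "view" (4x4, takes a point from world to camera coordinates); the wrist camera has in their place "mount" (4x4, takes a point from camera to tool coordinates, whose origin is the TCP and whose axes are the flange's). Camera axes: x right, y up, looking along -z (the intrinsics and any distortion apply to the point x, -y, -z); pixel columns grow to the right and rows downward; lengths in m; the calibration is good to about 2 mm. A picture is of the moment at which its call begins: read the wrist's pose just before it. get_calibration takes no time and is no camera call.
- robot.sign_off(): hands the job in; it is judged then, once.
The state is a dict: "clock": time; "qpos": joint angles; "joint_velocities": joint speeds; "effort": joint torques, N m; "tool_pos": TCP position; "ee_rot": TCP orientation; "wrist_force": force on the tool from outside, world axes, zero at the start; "wrist_torque": the same for the moment, N m; "gripper_width": finger opening in m; "gripper_force": force on a finger pad.
Only numpy, scipy, OpenCV 4.12 (cv2) and the standard library are available. Lean on these libraries where they do the work, as an engineer would, in place of code of your own. Each camera call takes 0.05 s, during which the arm holds its last target. There are 200 camera calls.

## Task

Open the top compartment of the ring sizing drawer unit without pinching or lifting anything, just with the fingertips or the outside of the fingers: first, with the lid still shut, push the small brass slide latch sideways off the lid as far as it goes; then push the lid up from below its brass front tab and on over past upright, so that it stays open by its own weight. Push gently, and leave the loupe on the unit and all the other things around it where they are.

Things in the scene. Friction and masses are not known exactly. Their poses are not given: they have to be found in the camera images.
- unit: the cherry ring sizing drawer unit, a fixed block 180 mm deep (its x), 240 mm wide (its y), 100 mm high; origin at the centre of its underside on the table, +z up. Its front, with two dummy drawer fronts with small knobs (up to 35 mm high, standing out 12 mm), faces its own -x. Its flat top, 100 mm up, has the lid in the middle, a fixed strip 45 mm wide along each side and a fixed strip 65 mm wide along the back
- lid (a joint): angle of the lid of the top compartment (rad): 0 closed, 1.57 upright, 1.92 open against its stop. The lid is a cherry board 115 mm deep (unit x from -90 to +25 mm), 148 mm wide, 10 mm thick, its top flush with the top of the unit, about 180 g. It is hinged along its back edge and swings up and away from the front. Below about 1.65 rad it falls shut when let go, beyond that it falls open onto its stop by its own weight
- lid_hinge (a point): middle of the lid's hinge line, 100 mm above the table, at unit x = +25 mm, y = 0; the hinge line runs along the unit's y. Fixed to the unit
- tab_edge (a point): middle of the lower front edge of the brass lift tab on the lid; moves with the lid. The tab is a level plate 50 mm wide (unit y) and 5 mm thick that stands out 26 mm in front of the unit's front, with free space below it; when the lid is closed the tab's underside is 92 mm above the table
- latch (a joint): position of the brass slide latch (m): from 0 (latched) to 0.022 (drawn back to its stop), growing towards the unit's +y (left). It stays where it is left and slides with about 1 N of friction. At the start it reaches 8 to 12 mm over the lid's left edge and really holds the lid down; it is clear of the lid from 0.012
- latch_knob (a point): middle of the latch's upright brass knob, a pin 10 mm in diameter and 20 mm tall, whose top is 125 mm above the table; this point is 10 mm below its top. The knob stands on a flat bar 14 mm wide and 4 mm thick, whose top is 105 mm above the table, on the left strip of the unit's top; moves with the latch. At unit x = -55 mm, unit y = 86 mm plus the latch value
- gauges: bystander: steel finger gauge set, a flat fan of rings about 80 mm across and 5 mm high, on the table to the left and front of the unit; origin at its pivot on its underside
- cone: bystander: rose-pink glass ring cone, 52 mm foot, 110 mm tall, on the table to the right and front of the unit; origin under its foot
- stand: bystander: silver ring stand, 80 mm dish with an 88 mm post, on the table to the right of the unit; origin under its dish
- clamp: bystander: bone-handled ring clamp, lying, 115 x 24 x 18 mm, on the table to the left of the unit; origin on its underside
- loupe: bystander: dark steel eye loupe, a disc 28 mm in diameter and 18 mm tall, loose on the right strip of the unit's top; origin under its centre
- ringbox: bystander: dark ring box, 52 x 52 x 36 mm, on the table farther to the right of the unit; origin under its centre

How it is judged:
By the outcome, as a careful person would: the job done as asked, in the order asked, and still so for the second after the job is handed in, with the robot touching nothing.
It also fails if it takes over 51 s, if anything falls off the work surface, if the arm or the gripper's body presses on something with over 40 N, if the wrist force passes 120 N, or if a joint passes its speed limit or range.

## Working session

There is one attempt and no reset: what is moved stays moved. The work goes in short steps, Python scripts to look and compute and a tool call to move; the robot and the scene stay as the last step left them, time stands still between calls to the robot, and variables do not carry over. Pictures are saved under pics/ and viewed, at most 10 in all, crops included, and the job is handed in when it is done.

Besides the shell and the picture viewer there is one more tool, called in YAML: its name, and indented under it one key for each argument. send_rows: Moves the arm, as the interface text tells. Its arguments: {"type":"object","properties":{"rows":{"type":"array","items":{"type":"array","items":{"type":"number"}}}},"required":["rows"]}

```bash
mkdir -p pics; cat > h.py <<'E'
from station import robot
import numpy as np, cv2
from scipy.spatial.transform import Rotation as R
def cam(n,st=None):
    c=robot.get_calibration(n); K=np.array(c["intrinsics"])
    if n=="wrist":
        T=np.eye(4);T[:3,:3]=R.from_rotvec(st["ee_rot"]).as_matrix();T[:3,3]=st["tool_pos"]
        return K,T@np.array(c["mount"])
    return K,np.linalg.inv(np.array(c["view"]))
def pts(K,M,d):
    v,u=np.mgrid[:480,:640]
    P=np.stack([(u-K[0,2])/K[0,0]*d,-(v-K[1,2])/K[1,1]*d,-d],-1)
    return P@M[:3,:3].T+M[:3,3]
E
python3 - <<'E'
from h import *
s=robot.read_state(); print({k:np.round(v,3) for k,v in s.items()}); print(R.from_rotvec(s["ee_rot"]).as_matrix().round(3))
for n in("scene","top"):
    p,d=robot.grab_frame(n); cv2.imwrite(f"pics/{n}.png",p); np.savez(f"{n}.npz",p=p,d=d)
    print(robot.get_calibration(n).keys()); K,M=cam(n); print(M.round(3),K.round(1))
    P=pts(K,M,d); m=(d>0)&(abs(P[...,2]-.1)<.006)&(np.hypot(P[...,0],P[...,1])>.25)
    Q=P[m]; print(len(Q),np.median(Q,0),Q.min(0),Q.max(0))
    if len(Q): print(cv2.minAreaRect(Q[:,:2].astype(np.float32)))
E
```

```text
{'clock': np.float64(0.0), 'qpos': array([ 1.291,  0.69 , -0.195,  1.566,  0.157,  0.903, -0.215]), 'joint_velocities': array([ 0.001,  0.001, -0.   , -0.   , -0.   ,  0.001,  0.002]), 'effort': array([-0.0000e+00, -5.2757e+01, -1.2660e+00, -1.5343e+01, -5.3000e-02,
        7.0000e-03,  0.0000e+00]), 'tool_pos': array([ 0.193, -0.594,  0.238]), 'ee_rot': array([-3.101e+00, -4.910e-01,  1.000e-03]), 'wrist_force': array([-0.568, -0.435,  0.725]), 'wrist_torque': array([-0.011, -0.001,  0.013]), 'gripper_force': np.float64(0.0), 'gripper_width': np.float64(0.088)}
[[ 0.951  0.309 -0.001]
 [ 0.309 -0.951  0.002]
 [-0.    -0.002 -1.   ]]
dict_keys(['intrinsics', 'view'])
[[ 0.739 -0.552  0.386  0.914]
 [ 0.673  0.614 -0.412 -0.316]
 [-0.01   0.564  0.826  0.698]
 [ 0.     0.     0.     1.   ]] [[433.8   0.  312.8]
 [  0.  433.8 239.8]
 [  0.    0.    1. ]]
12579 [0.66128165 0.02301902 0.09985449] [ 0.53675317 -0.16941458  0.09405754] [0.77961156 0.66498179 0.10598629]
((0.6221973896026611, 0.25196242332458496), (0.22566957771778107, 0.8310099840164185), 8.147671699523926)
dict_keys(['intrinsics', 'view'])
[[ 0.014  0.993 -0.115  0.525]
 [-1.     0.013 -0.004 -0.03 ]
 [-0.002  0.115  0.993  0.985]
 [ 0.     0.     0.     1.   ]] [[538.9   0.  317.9]
 [  0.  538.9 243.5]
 [  0.    0.    1. ]]
15890 [0.6586809  0.03190801 0.10172895] [ 0.41739605 -0.53889554  0.09400048] [0.93377184 0.17890413 0.10599271]
((0.7142674326896667, -0.2080046534538269), (0.7586708068847656, 0.46357762813568115), 79.52849578857422)
```

View pics/top.png

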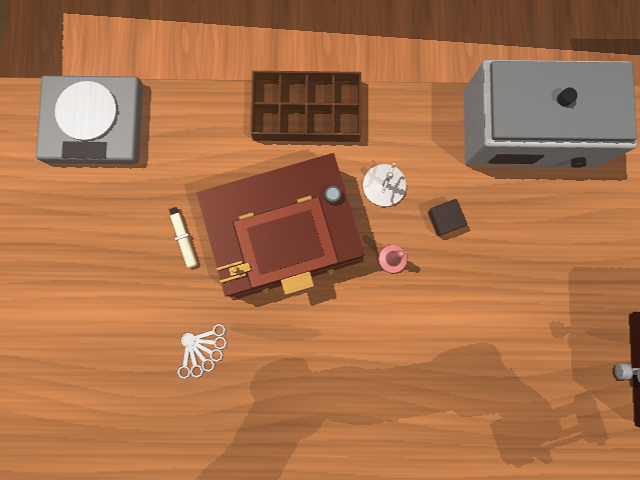

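View pics/scene.png

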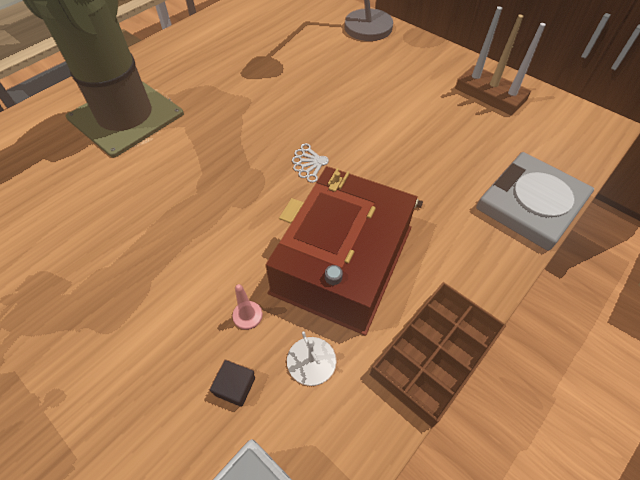

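The top view shows the unit around (280,225) with its front facing the robot (down in the picture). The latch knob is near (237,269), the tab near (297,284) and the loupe at (333,194). The scene view agrees. Next I fit the unit's pose and look at the fingers.

```bash
python3 - <<'E'
from h import *
for n in("top","scene"):
    z=np.load(n+".npz"); p,d=z["p"],z["d"]; K,M=cam(n); P=pts(K,M,d)
    c=np.array([.655,.03])
    near=(d>0)&(np.hypot(P[...,0]-c[0],P[...,1]-c[1])<.19)
    m=near&(abs(P[...,2]-.1)<.004)
    hsv=cv2.cvtColor(p,cv2.COLOR_BGR2HSV)
    brass=near&(hsv[...,0]>17)&(hsv[...,0]<30)&(hsv[...,1]>110)&(hsv[...,2]>120)&(P[...,2]>.08)
    mm=(m&~brass).astype(np.uint8)
    k,l,s,_=cv2.connectedComponentsWithStats(mm); i=1+s[1:,4].argmax()
    Q=P[l==i][:,:2].astype(np.float32); r=cv2.minAreaRect(Q); print(n,"unit",r); print(cv2.boxPoints(r).round(4))
    k,l,s,ce=cv2.connectedComponentsWithStats(brass.astype(np.uint8))
    for i in range(1,k):
        if s[i,4]>15: print(" brass",s[i,4],ce[i].round(1),np.median(P[l==i],0).round(4),P[l==i].min(0).round(4),P[l==i].max(0).round(4))
    kn=near&(P[...,2]>.112)&(P[...,2]<.135)
    k,l,s,ce=cv2.connectedComponentsWithStats(kn.astype(np.uint8))
    for i in range(1,k):
        if s[i,4]>8: print(" high",s[i,4],ce[i].round(1),np.mean(P[l==i],0).round(4))
s=robot.read_state();p,d=robot.grab_frame("wrist");cv2.imwrite("pics/w.png",p);np.savez("w.npz",p=p,d=d)
K,M=cam("wrist",s);print(K,np.array(robot.get_calibration("wrist")["mount"]).round(3))
E
```

```text
top unit ((0.6603499054908752, 0.03828069567680359), (0.18193788826465607, 0.24047380685806274), 17.194507598876953)
[[ 0.5379  0.1263]
 [ 0.609  -0.1035]
 [ 0.7828 -0.0497]
 [ 0.7117  0.18  ]]
 brass 52 [304.2 198.9] [ 0.7008 -0.0024  0.1047] [ 0.6952 -0.0139  0.1004] [0.7058 0.0076 0.109 ]
 brass 50 [246.2 215.8] [0.6709 0.0929 0.1049] [0.6658 0.0819 0.1005] [0.6762 0.1029 0.1086]
 brass 48 [228.6 265.2] [0.589  0.119  0.1063] [0.5823 0.0986 0.1027] [0.5959 0.138  0.109 ]
 brass 118 [240.  268.1] [0.5844 0.0987 0.1066] [0.5743 0.0845 0.0995] [0.5928 0.1183 0.1287]
 brass 444 [296.9 282.5] [0.5629 0.007  0.0981] [ 0.545  -0.0177  0.0938] [0.5801 0.0335 0.103 ]
 brass 35 [229.5 278.3] [0.5677 0.1171 0.1062] [0.5627 0.1015 0.1045] [0.5729 0.1306 0.1096]
 high 231 [331.8 193.9] [ 0.7069 -0.0482  0.1193]
 high 39 [234.1 269.3] [0.581  0.107  0.1241]
scene unit ((0.6577569246292114, 0.037223830819129944), (0.1808663308620453, 0.24267630279064178), 17.235017776489258)
[[ 0.5354  0.1263]
 [ 0.6073 -0.1055]
 [ 0.7801 -0.0519]
 [ 0.7082  0.1799]]
 brass 169 [336.7 180.5] [0.583  0.1041 0.1047] [0.5596 0.0836 0.0957] [0.5941 0.1372 0.1259]
 brass 308 [290.8 210. ] [0.5605 0.0051 0.0965] [ 0.5426 -0.0199  0.0931] [0.5776 0.0331 0.0997]
 brass 48 [370.7 211.5] [0.6703 0.0922 0.103 ] [0.6641 0.0807 0.1006] [0.6768 0.1052 0.1066]
 brass 59 [348.9 255.8] [ 0.6999 -0.0033  0.1029] [ 0.6939 -0.0144  0.099 ] [0.7054 0.0089 0.1055]
 high 45 [336.6 174.9] [0.5803 0.1052 0.1203]
 high 233 [333.  272.7] [ 0.7067 -0.0509  0.1177]
[[346.09946663   0.         321.34540119]
 [  0.         346.09946663 246.61842363]
 [  0.           0.           1.        ]] [[ 0.001  0.948  0.317  0.084]
 [ 1.    -0.001  0.     0.001]
 [ 0.     0.317 -0.948 -0.146]
 [ 0.     0.     0.     1.   ]]
```

View pics/w.png

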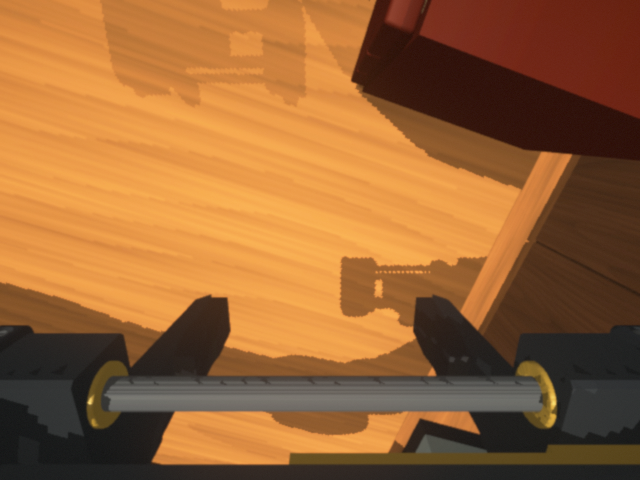

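The wrist view shows the open fingers with tapered tips, at about (215,300) and (430,300). The unit is at about (0.659, 0.038) with a yaw of 17.2°, so the tool's x already nearly matches the unit's x. I shut the fingers and travel to the knob's right side.

send_rows:
  rows:
    - [-1, 24, -21.5, 0, 0]
    - [-1, 24, -21.5, 0, 0]
    - [-1, 24, -21.5, 0, 0]
    - [-1, 24, -21.5, 0, 0]
    - [-1, 24, -21.5, 0, 0]
    - [-1, 24, -21.5, 0, 0]
    - [-1, 24, -21.5, 0, 0]
    - [-1, 24, -21.5, 0, 0]

```text
clock: 0.82
tool_pos: [0.3229, -0.3701, 0.2387]
ee_rot: [-3.103, -0.491, 0.0]
wrist_force: [0.8, -0.6, -0.1]
gripper_width: 0.0369
gripper_force: 0.0
```

send_rows:
  rows:
    - [-1, 24, -21.5, 0, 0]
    - [-1, 24, -21.5, 0, 0]
    - [-1, 24, -21.5, 0, 0]
    - [-1, 24, -21.5, 0, 0]
    - [-1, 24, -21.5, 0, 0]
    - [-1, 24, -21.5, 0, 0]
    - [-1, 24, -21.5, 0, 0]
    - [-1, 24, -21.5, 0, 0]

```text
clock: 1.48
tool_pos: [0.4525, -0.1473, 0.2387]
ee_rot: [3.103, 0.491, -0.0]
wrist_force: [0.9, -0.0, -0.4]
gripper_width: 0.0005
gripper_force: 0.0
```

send_rows:
  rows:
    - [-1, 24, -21.5, 0, 0]
    - [-1, 24, -21.5, 0, 0]
    - [-1, 24, -21.5, 0, 0]
    - [-1, 24, -21.5, 0, 0]
    - [-1, 24, -21.5, 0, 0]
    - [-1, 24, -21.5, 0, 0]
    - [-1, 0, 0, 0, 0]
    - [-1, 0, 0, 0, 0]

```text
clock: 2.15
tool_pos: [0.5496, 0.0208, 0.2383]
ee_rot: [-3.101, -0.497, -0.0]
wrist_force: [-0.4, -0.3, -0.4]
gripper_width: 0.0007
gripper_force: 0.0
```

```bash
cat >> h.py <<'E'
C=np.array([.659,.0377]);Y=np.radians(17.2);U=np.array([[np.cos(Y),np.sin(Y)],[-np.sin(Y),np.cos(Y)]])
def tcp():
    s=robot.read_state();p=s["tool_pos"];m=R.from_rotvec(s["ee_rot"]).as_matrix()
    print("t",round(s["clock"],2),"unit xyz mm",(U@(p[:2]-C)*1e3).round(1),round(p[2]*1e3,1),"yaw",np.degrees(np.arctan2(m[1,0],m[0,0])).round(2),"F unit",(U@s["wrist_force"][:2]).round(2),s["wrist_force"][2].round(2),"w",s["gripper_width"].round(4))
    return s
E
python3 - <<'E'
from h import *
s=tcp();p,d=robot.grab_frame("wrist");cv2.imwrite("pics/w2.png",p)
E
```

```text
Traceback (most recent call last):
  File "h.py", line 17, in tcp
    print("t",round(s["clock"],2),"unit xyz mm",(U@(p[:2]-C)*1e3).round(1),round(p[2]*1e3,1),"yaw",np.degrees(np.arctan2(m[1,0],m[0,0])).round(2),"F unit",(U@s["wrist_force"][:2]).round(2),s["wrist_force"][2].round(2),"w",s["gripper_width"].round(4))
                                                                                                                                                                                                                              ^^^^^^^^^^^^^^^^^^^^^^^^
AttributeError: 'float' object has no attribute 'round'
```

send_rows:
  rows:
    - [-1, 27, -17, 0, 0.6]
    - [-1, 27, -17, 0, 0.4]
    - [-1, 0, 0, 30, 0]
    - [-1, 0, 0, 30, 0]
    - [-1, 0, 0, 0, 0]

```text
clock: 2.57
tool_pos: [0.586, 0.0651, 0.1738]
ee_rot: [3.106, 0.462, -0.018]
wrist_force: [-0.4, -0.6, -1.1]
gripper_width: 0.0001
gripper_force: 0.0
```

```bash
sed -i 's/s\["wrist_force"\]\[2\].round(2)/np.round(s["wrist_force"][2],2)/; s/s\["gripper_width"\].round(4)/np.round(s["gripper_width"],4)/' h.py
python3 - <<'E'
from h import *
s=tcp();p,d=robot.grab_frame("wrist");cv2.imwrite("pics/w2.png",p)
E
```

```text
t 2.57 unit xyz mm [-61.6  47.8] 173.8 yaw 16.93 F unit [-0.57 -0.42] -1.12 w 0.0001
```

View pics/w2.png

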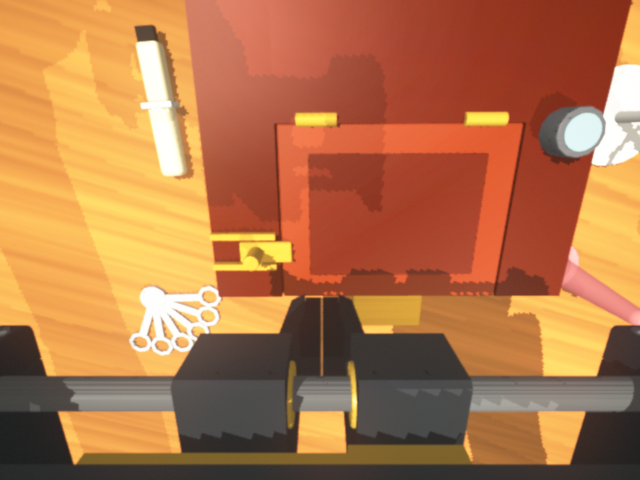

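The wrist view shows the shut tips at (322,297), the latch knob at (255,257) to their left, and the tab at (388,310). I descend beside the knob.

send_rows:
  rows:
    - [-1, 3, 0, 20, 0]
    - [-1, 3, 0, 20, 0]
    - [-1, 0, 0, 14, 0]
    - [-1, 0, 0, 9, 0]
    - [-1, 0, 0, 0, 0]
    - [-1, 0, -5, 0, 0]
    - [-1, 0, -5, 0, 0]
    - [-1, 0, 0, 0, 0]

```text
clock: 3.28
tool_pos: [0.5934, 0.0805, 0.1171]
ee_rot: [-3.105, -0.466, -0.003]
wrist_force: [0.3, -0.3, -0.2]
gripper_width: 0.0006
gripper_force: 0.0
```

```bash
python3 -c "from h import *;tcp()"
```

```text
t 3.28 unit xyz mm [-50.   60.3] 117.1 yaw 17.08 F unit [ 0.18 -0.37] -0.18 w 0.0006
```

send_rows:
  rows:
    - [-1, -5, 0, 6, 0]
    - [-1, 0, -4, 0, 0]
    - [-1, 0, -4, 0, 0]
    - [-1, 0, -4, 0, 0]
    - [-1, 0, 0, 0, 0]

```text
clock: 3.7
tool_pos: [0.5844, 0.0898, 0.1097]
ee_rot: [-3.106, -0.466, 0.0]
wrist_force: [0.1, -0.2, 0.0]
gripper_width: 0.0001
gripper_force: 0.0
```

send_rows:
  rows:
    - [-1, 0, -4, 0, 0]
    - [-1, 0, -4, 0, 0]
    - [-1, 0, -4, 0, 0]
    - [-1, 0, 0, 0, 0]

```text
clock: 4.03
tool_pos: [0.581, 0.1012, 0.1097]
ee_rot: [-3.106, -0.466, 0.0]
wrist_force: [-0.3, 0.1, 0.6]
gripper_width: -0.0001
gripper_force: 0.1
```

```bash
python3 - <<'E'
from h import *
s=tcp();p,d=robot.grab_frame("wrist");cv2.imwrite("pics/w3.png",p[150:400,100:560])
E
```

```text
t 4.03 unit xyz mm [-55.8  83.8] 109.7 yaw 17.06 F unit [-0.25  0.17] 0.57 w -0.0001
```

View pics/w3.png

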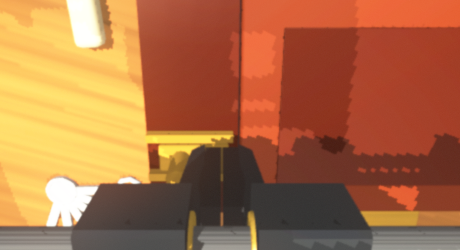

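The crop shows the fingers against the knob at about (180,160), and the bar already sliding left. I keep on gently until the stop shows in the force.

send_rows:
  rows:
    - [-1, 0, -3, 0, 0]
    - [-1, 0, -3, 0, 0]
    - [-1, 0, 0, 0, 0]

```text
clock: 4.33
tool_pos: [0.5795, 0.1064, 0.1097]
ee_rot: [-3.107, -0.465, -0.0]
wrist_force: [-0.3, -1.0, -0.7]
gripper_width: 0.0007
gripper_force: 0.3
```

send_rows:
  rows:
    - [-1, 0, -2, 0, 0]
    - [-1, 0, -1, 0, 0]
    - [-1, 0, 0, 0, 0]

```text
clock: 4.58
tool_pos: [0.5793, 0.1067, 0.1098]
ee_rot: [3.105, 0.461, 0.001]
wrist_force: [1.8, -4.4, -0.2]
gripper_width: 0.0007
gripper_force: 2.2
```

send_rows:
  rows:
    - [-1, 0, -1.5, 0, 0]
    - [-1, 0, 0, 0, 0]

```text
clock: 4.75
tool_pos: [0.5792, 0.1068, 0.1098]
ee_rot: [3.104, 0.459, 0.001]
wrist_force: [3.5, -5.9, -0.0]
gripper_width: 0.0003
gripper_force: 3.5
```

```bash
python3 -c "from h import *;tcp()"
```

```text
t 4.75 unit xyz mm [-55.7  89.6] 109.8 yaw 16.83 F unit [ 1.6  -6.72] -0.03 w 0.0003
```

The knob moved from 86 to about 108 mm and the force then rose to 6.7 N, so the latch is at its stop. I back off, rise, and go in front of the tab.

send_rows:
  rows:
    - [-1, 0, 10, 0, 0]
    - [-1, 0, 12, 0, 0]
    - [-1, 0, 0, -30, 0]
    - [-1, 0, 0, -30, 0]
    - [-1, -30, 26, 0, 0]
    - [-1, -30, 26, 0, 0]
    - [-1, -30, 18, 0, 0]
    - [-1, 0, 0, 0, 0]

```text
clock: 5.42
tool_pos: [0.5129, -0.0119, 0.1696]
ee_rot: [3.105, 0.449, -0.013]
wrist_force: [-1.2, -0.5, -0.1]
gripper_width: 0.0002
gripper_force: 0.0
```

```bash
python3 - <<'E'
from h import *
s=tcp()
p,d=robot.grab_frame("scene");K,M=cam("scene");P=pts(K,M,d)
Q=P-np.r_[C,0];x=Q[...,:2]@U.T
kn=(P[...,2]>.115)&(P[...,2]<.13)&(abs(x[...,0]+.055)<.02)&(x[...,1]>.06)&(x[...,1]<.13)
print("knob",kn.sum(),x[kn].mean(0)*1e3)
cv2.imwrite("pics/s2.png",cv2.resize(p[130:330,220:480],None,fx=3,fy=3))
E
```

```text
t 5.42 unit xyz mm [-154.2   -4.2] 169.6 yaw 16.47 F unit [-1.31 -0.11] -0.11 w 0.0002
knob 34 [-55.19830205 105.96781958]
```

View pics/s2.png

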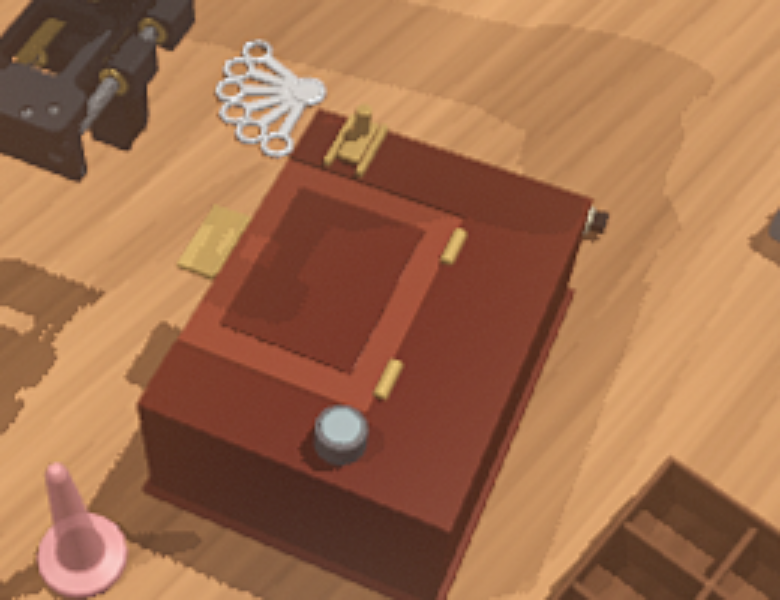

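The crop shows the latch clear of the lid at (355,140) and the lid shut. The loupe at (340,435) has not moved. I descend in front of the tab.

send_rows:
  rows:
    - [-1, 0, -2, 30, 0]
    - [-1, 0, -2, 30, 0]
    - [-1, 6, 0, 20, 0]
    - [-1, 6, 0, 6, 0]
    - [-1, 4, 0, 0, 0]
    - [-1, 4, 0, 0, 0]
    - [-1, 4, 0, 0, 0]
    - [-1, 0, 0, 0, 0]

```text
clock: 6.13
tool_pos: [0.5363, 0.0059, 0.0838]
ee_rot: [3.107, 0.464, -0.016]
wrist_force: [-8.3, -1.4, -1.1]
gripper_width: 0.0004
gripper_force: 3.9
```

send_rows:
  rows:
    - [-1, 3, 0, 0, 0]
    - [-1, 2, 0, 0, 0]
    - [-1, 0, 0, 0, 0]

```text
clock: 6.38
tool_pos: [0.5364, 0.0059, 0.0835]
ee_rot: [3.106, 0.463, -0.03]
wrist_force: [-14.9, -3.1, 3.5]
gripper_width: 0.0001
gripper_force: 7.5
```

```bash
python3 -c "from h import *;tcp()"
```

```text
t 6.38 unit xyz mm [-126.5    5.9] 83.5 yaw 16.94 F unit [-15.12   1.43] 3.5 w 0.0001
```

Contact came at x = -126.5 with 15 N, more than I want. I back off a little and then rise with the tab edge.

send_rows:
  rows:
    - [-1, -4.5, 0, 0, 0]
    - [-1, 0, 0, -3, 0]
    - [-1, 0, 0, -3, 0]
    - [-1, 0, 0, 0, 0]

```text
clock: 6.72
tool_pos: [0.5363, 0.0058, 0.0904]
ee_rot: [3.107, 0.463, -0.016]
wrist_force: [-8.3, -1.2, -0.6]
gripper_width: 0.0003
gripper_force: 4.4
```

```bash
cat >> h.py <<'E'
def tab():
    p,d=robot.grab_frame("scene");K,M=cam("scene");P=pts(K,M,d)
    Q=P-np.r_[C,0];x=Q[...,:2]@U.T;h=cv2.cvtColor(p,cv2.COLOR_BGR2HSV)
    b=(h[...,0]>17)&(h[...,0]<32)&(h[...,1]>90)&(h[...,2]>70)&(abs(x[...,1])<.026)&(x[...,0]>-.15)&(x[...,0]<.02)&(P[...,2]>.085)
    print("tab",b.sum(),np.r_[np.median(x[b],0),np.median(P[b][:,2])].round(4),P[b][:,2].max() if b.any() else 0)
    return p
E
python3 -c "from h import *;tcp();tab()"
```

```text
t 6.72 unit xyz mm [-126.7    5.8] 90.4 yaw 16.97 F unit [-8.25  1.32] -0.64 w 0.0003
tab 2226 [-0.0938 -0.0088  0.3402] 0.45392899120652996
```

```bash
sed -i 's/(P\[...,2\]>.085)/(P[...,2]>.085)\&(P[...,2]<.135)/' h.py
python3 -c "
from h import *
tcp();p=tab();cv2.imwrite('pics/s3.png',cv2.resize(p[130:330,220:480],None,fx=3,fy=3))"
```

```text
t 6.77 unit xyz mm [-126.7    5.8] 90.3 yaw 16.97 F unit [-8.58  0.8 ] -0.77 w 0.0003
tab 279 [-0.1021 -0.0029  0.1019] 0.10436116843771137
```

View pics/s3.png

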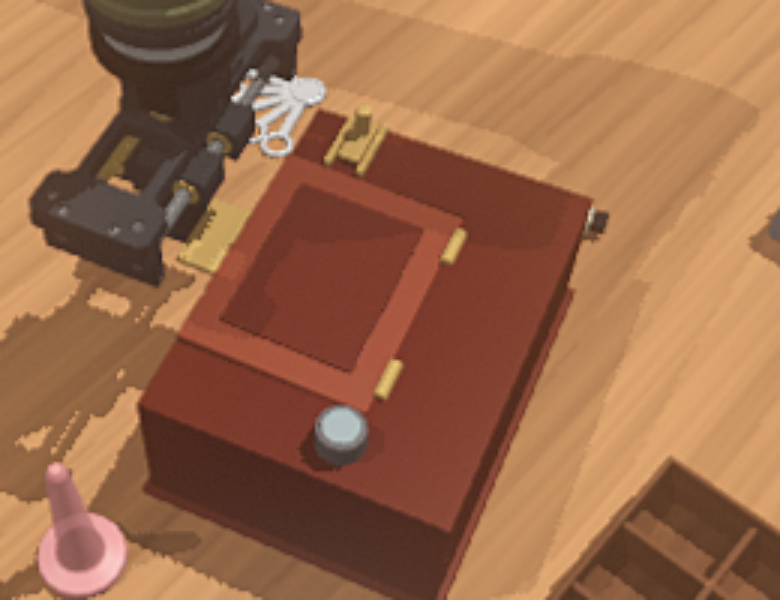

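The crop shows the finger face on the tab's front at (200,235), and the tab's surface has risen about 5 mm with it. Friction is carrying the lid, so I go on up.

send_rows:
  rows:
    - [-1, 0, 0, -4, 0]
    - [-1, 0, 0, -4, 0]
    - [-1, 0, 0, -4, 0]
    - [-1, 0.5, 0, -4, 0]
    - [-1, 1, 0, -4, 0]
    - [-1, 0, 0, 0, 0]

```text
clock: 7.32
tool_pos: [0.5377, 0.0062, 0.1107]
ee_rot: [3.107, 0.463, -0.016]
wrist_force: [-9.6, -1.8, -0.1]
gripper_width: -0.0002
gripper_force: 4.6
```

```bash
python3 -c "from h import *;tcp();tab()"
```

```text
t 7.32 unit xyz mm [-125.2    5.8] 110.7 yaw 16.96 F unit [-9.66  1.1 ] -0.05 w -0.0002
tab 312 [-0.1005 -0.0025  0.1201] 0.12411903521538048
```

It is following without slip, with the edge at about 8° above the hinge level. I go on along the hinge arc.

send_rows:
  rows:
    - [-1, 0.8, 0, -4.8, 0]
    - [-1, 0.9, 0, -4.9, 0]
    - [-1, 1.2, 0, -4.7, 0]
    - [-1, 1.2, 0, -4.8, 0]
    - [-1, 1.5, 0, -4.7, 0]
    - [-1, 1.5, 0, -4.7, 0]
    - [-1, 0, 0, 0, 0]

```text
clock: 7.95
tool_pos: [0.5447, 0.0083, 0.1396]
ee_rot: [3.107, 0.463, -0.015]
wrist_force: [-9.7, -2.0, 2.7]
gripper_width: 0.0
gripper_force: 4.9
```

send_rows:
  rows:
    - [-1, 1.8, 0, -4.6, 0]
    - [-1, 1.9, 0, -4.5, 0]
    - [-1, 2.1, 0, -4.5, 0]
    - [-1, 2.2, 0, -4.4, 0]
    - [-1, 2.5, 0, -4.3, 0]
    - [-1, 2.5, 0, -4.2, 0]
    - [-1, 0, 0, 0, 0]

```text
clock: 8.53
tool_pos: [0.5574, 0.0122, 0.1665]
ee_rot: [3.107, 0.463, -0.014]
wrist_force: [-11.7, -1.4, 5.8]
gripper_width: 0.0004
gripper_force: 5.5
```

```bash
sed -i 's/<.135)/<.19)/' h.py; python3 -c "
from h import *
tcp();p=tab();cv2.imwrite('pics/s4.png',cv2.resize(p[80:330,180:480],None,fx=2.4,fy=2.4))"
```

```text
t 8.53 unit xyz mm [-104.6    5.7] 166.5 yaw 16.97 F unit [-11.61   2.14] 5.77 w 0.0004
tab 359 [-0.0813 -0.0028  0.1701] 0.1791147286596817
```

View pics/s4.png

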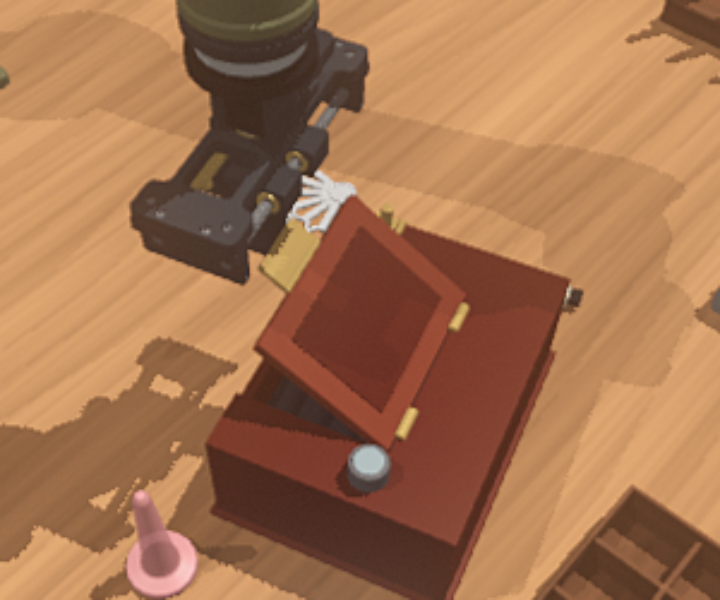

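The crop shows the lid about 35° open, with the finger face holding the tab's edge at (290,250). I ease the inward push and carry on along the arc.

send_rows:
  rows:
    - [-1, 0.5, 0, -4.1, 0]
    - [-1, 1.5, 0, -4.1, 0]
    - [-1, 2.5, 0, -3.9, 0]
    - [-1, 3, 0, -3.9, 0]
    - [-1, 3.3, 0, -3.7, 0]
    - [-1, 3.3, 0, -3.6, 0]
    - [-1, 3.5, 0, -3.4, 0]
    - [-1, 0, 0, 0, 0]

```text
clock: 9.25
tool_pos: [0.5803, 0.0187, 0.1935]
ee_rot: [-3.107, -0.464, -0.006]
wrist_force: [-2.0, -0.3, 1.9]
gripper_width: 0.0003
gripper_force: 1.3
```

send_rows:
  rows:
    - [-1, 3.6, 0, -3.4, 0]
    - [-1, 3.8, 0, -3.2, 0]
    - [-1, 3.8, 0, -3.2, 0]
    - [-1, 3.9, 0, -2.9, 0]
    - [-1, 4, 0, -2.9, 0]
    - [-1, 4.2, 0, -2.6, 0]
    - [-1, 4.2, 0, -2.6, 0]
    - [-1, 0, 0, 0, 0]

```text
clock: 9.92
tool_pos: [0.6068, 0.0267, 0.2129]
ee_rot: [3.107, 0.464, 0.004]
wrist_force: [-0.2, -0.4, 1.4]
gripper_width: 0.0001
gripper_force: 0.3
```

```bash
python3 -c "from h import *;tcp()"
```

```text
t 9.92 unit xyz mm [-53.2   4.9] 212.9 yaw 16.99 F unit [-0.34 -0.29] 1.44 w 0.0001
```

send_rows:
  rows:
    - [-1, 5, 0, -2.2, 0]
    - [-1, 5, 0, -2, 0]
    - [-1, 5, 0, -1.8, 0]
    - [-1, 5, 0, -1.6, 0]
    - [-1, 5, 0, -1.4, 0]
    - [-1, 5, 0, -1.2, 0]
    - [-1, 5, 0, -1, 0]
    - [-1, 0, 0, 0, 0]

```text
clock: 10.58
tool_pos: [0.6399, 0.0371, 0.2237]
ee_rot: [-3.107, -0.464, -0.003]
wrist_force: [0.3, 0.2, -0.7]
gripper_width: 0.0
gripper_force: 0.1
```

send_rows:
  rows:
    - [-1, 5, 0, -1, 0]
    - [-1, 5, 0, 0, 0]
    - [-1, 5, 0, 0, 0]
    - [-1, 5, 0, 0, 0]
    - [-1, 5, 0, 0, 0]
    - [-1, 0, 0, 0, 0]

```text
clock: 11.08
tool_pos: [0.6636, 0.0443, 0.2244]
ee_rot: [-3.107, -0.464, -0.002]
wrist_force: [0.7, -0.0, 0.1]
gripper_width: 0.0005
gripper_force: 0.0
```

```bash
python3 -c "
from h import *
tcp();p,_=robot.grab_frame('scene');cv2.imwrite('pics/s5.png',cv2.resize(p[40:330,180:480],None,fx=2,fy=2))"
```

```text
t 11.08 unit xyz mm [6.3 5. ] 224.4 yaw 17.0 F unit [ 0.66 -0.23] 0.12 w 0.0005
```

View pics/s5.png

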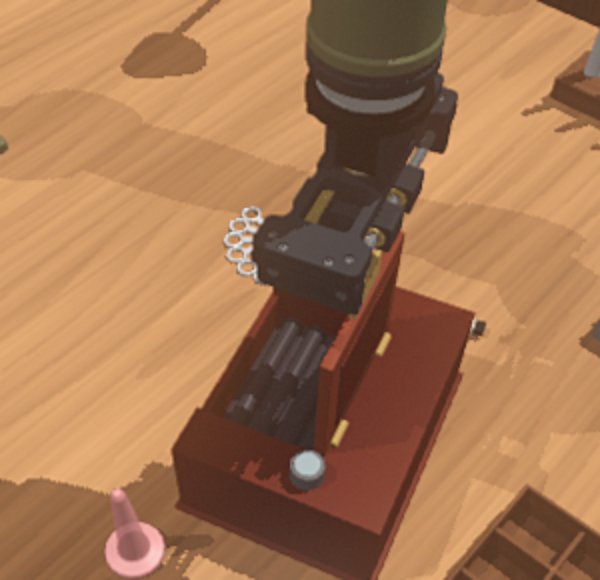

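The crop shows the lid about upright with the finger on the front of the tab at (370,270). I push gently on past the balance point.

send_rows:
  rows:
    - [-1, 4, 0, 0, 0]
    - [-1, 4, 0, 0, 0]
    - [-1, 4, 0, 0, 0]
    - [-1, 4, 0, 0, 0]
    - [-1, 4, 0, 0, 0]
    - [-1, 3, 0, 0, 0]
    - [-1, 3, 0, 0, 0]
    - [-1, 0, 0, 0, 0]

```text
clock: 11.8
tool_pos: [0.6879, 0.0516, 0.2244]
ee_rot: [-3.107, -0.464, -0.001]
wrist_force: [-0.6, 0.9, -1.4]
gripper_width: 0.0002
gripper_force: 0.0
```

send_rows:
  rows:
    - [-1, 3, 0, 0, 0]
    - [-1, 3, 0, 0, 0]
    - [-1, 0, 0, 0, 0]
    - [-1, 0, 0, 0, 0]
    - [-1, 0, 0, 0, 0]
    - [-1, 0, 0, 0, 0]

```text
clock: 12.3
tool_pos: [0.6929, 0.053, 0.2245]
ee_rot: [3.107, 0.464, -0.0]
wrist_force: [-0.3, 0.0, 0.7]
gripper_width: 0.0002
gripper_force: 0.0
```

send_rows:
  rows:
    - [-1, -20, 0, 0, 0]
    - [-1, -35, 0, 0, 0]
    - [-1, -35, 0, -20, 0]
    - [-1, -35, 0, -20, 0]
    - [-1, -35, 0, 0, 0]
    - [-1, -35, 0, 0, 0]
    - [-1, -20, 0, 0, 0]
    - [-1, 0, 0, 0, 0]

```text
clock: 12.97
tool_pos: [0.4825, -0.0118, 0.2649]
ee_rot: [3.106, 0.46, -0.007]
wrist_force: [-0.9, 0.2, -0.1]
gripper_width: 0.0005
gripper_force: 0.0
```

```bash
python3 -c "
from h import *
tcp();p,_=robot.grab_frame('scene');q,_=robot.grab_frame('top');cv2.imwrite('pics/s6.png',np.hstack([p[60:400,170:490],q[120:460,130:490]]))"
```

```text
t 12.97 unit xyz mm [-183.3    4.9] 264.9 yaw 16.85 F unit [-0.84  0.46] -0.09 w 0.0005
```

View pics/s6.png

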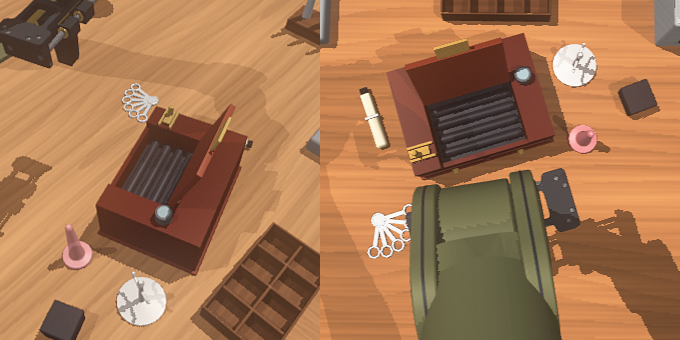

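The picture shows the lid lying open past upright, with its tab at (225,125) in the left half. The latch is drawn back, the loupe is in place, nothing else has moved, and the arm is clear. I hand the job in.

```bash
python3 -c "from station import robot;print(robot.sign_off())"
```

```text
the job is handed in; nothing more can be done
None
```

The latch is pushed back to its stop and the lid rests open past upright, with the loupe and the other things undisturbed in the last pictures; the tool can't tilt, so I started the lid with the fingers pressed against the tab's front edge (briefly about 15 N) instead of from underneath, and the job was handed in at about 13 s.

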